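# Undo the dial padlock on a training isolator and hold it up

### The job

The dial padlock locks the hasp eye of the training isolator: turn its dial, click by click, until the pointer points at the shackle, then pull the shackle fully open so that its short leg is out of the hasp eye. Then lift the open lock off the isolator and hold it up, roughly level with its dial facing up, about 15 cm above where it lay, and finish while still holding it there, at rest. Leave everything else on the table and on the isolator where it is.

Things in the scene. Friction and masses are not known exactly. Their poses are not given: they have to be found in the camera images.
- isolator: fixed grey enclosure flat on the table, 220 (its x) x 200 (y) x 50 mm high, origin under its centre, z up. At x 20, y 0 mm on its lid stands the saddle block 50 x 38 x 30 mm on which the padlock lies. Behind the lock a steel stop plate, x 50 to 56 mm, 44 mm wide, top 92 mm above the table
- saddle (a point): middle of the saddle's top, 80 mm above the table, where the lock's underside centre lies at the start; axes as the isolator. Brackets and stop plate keep the lock from turning with its dial or following a pull on the shackle (play about 2 mm each way)
- hasp_eye (a point): centre of the hasp eye's hole (14 mm wide), 94 mm above the table: a steel bracket on the isolator 8 mm thick (x), 26 mm wide (y), top 107 mm above the table, just in front (-x) of the lock; the lock's short shackle leg passes through it. Beside it, at y +19.5 mm of the isolator, a like fork open at the top (101 mm) holds the long leg, which lifts out freely
- lock: loose padlock, about 0.4 kg, lying flat: brass body 56 (x) x 58 (y) x 28 mm high, origin at the centre of its underside, z up through the dial, -x towards the shackle; axes as the isolator's at the start. It overhangs the saddle by 10 mm on each y side and nothing stands beside its two y faces (58 mm apart): it can be gripped across them, below the dial
- dial (a joint): dial angle in rad, positive counterclockwise from above; 0 = pointer at the shackle (lock -x) = gate open, shackle free within about 0.1 rad, else blocked. Ten notches a turn, 0.628 apart, one at 0; a click takes about 0.08 N m and the dial springs into the nearer notch when let go. Starts 2 to 4 notches on the positive side: turn it clockwise from above. Stops at -0.5 and 3.3
- dial_grip (a point): on the dial's axis, half-way up its grip bar: 22 mm high (top 11 mm above this point), 14 mm thick, 36 mm long, on an aluminium disc of 44 mm diameter whose top is 11 mm below this point and 32 mm above the lock's underside. Axes: z up, bar along x, its narrowed, white-marked end (the pointer) at -x; grip it across y
- dial_pointer (a point): tip of the pointer end of the dial's bar, 17 mm from the axis, at the height of dial_grip
- shackle (a joint): travel of the shackle out of the lock body along the lock's -x, in m: 0 shut, 0.030 fully open (stop). It slides with about 4 N of friction and stays where it is left. The short leg is out of the hasp eye after 0.021
- shackle_bow (a point): middle of the shackle's straight cross bar (22 mm along lock y), on its centre line. Steel U of 9 mm round bar, legs 30 mm apart clear, long leg at lock y +19.5, short at -19.5 mm. Shut, the bar is 98 mm from the lock's middle, 55 mm clear of the brackets; 14 mm above the lock's underside, 44 mm above the isolator's lid. Grip the bar across lock x, one finger inside the U
- key_padlock: bystander: small keyed brass padlock without a dial, 36 x 40 x 18 mm, on the table, origin under its body's centre
- terminal_block: bystander: white terminal strip 44 x 18 x 17 mm, lying on the isolator's lid, origin under its centre
- plug: bystander: black plug with brass pins, 34 x 46 x 22 mm, lying on the isolator's lid, origin under its centre
- socket_block: bystander: white two-way socket block 130 x 75 x 36 mm on the table, origin under its centre
- pliers: bystander: pliers with red handles, 190 mm long (x), 66 mm wide, 18 mm high, on the table
- screwdriver: bystander: screwdriver lying on the table along its x
- pencil: bystander: flat yellow pencil 170 x 14 x 8 mm on the table, origin under its centre

How it is judged (in metres and radians):
On the way, in this order (a step that is already met when the one before it is completed fails the run):
1. dial set to the open notch while the shackle is still shut (value of joint dial between -0.15 and 0.15 rad and value of joint shackle below 0.008 m), for 0.1 s.
2. shackle pulled out of the hasp eye while the lock lies on its saddle (value of joint shackle above 0.023 m and distance between lock and saddle below 0.02 m), for 0.1 s.
At the end, for the whole second after the job is handed in: The robot's fingers hold the lock (contact force over 1 N) with the shackle open by more than 22 mm, its underside 100 to 250 mm above the saddle, dial up within 0.5 rad of level, at rest (under 30 mm/s), not touching the isolator (value of joint shackle above 0.022 m and z of lock in the frame of saddle between 0.1 and 0.25 m and angle between lock's own z axis and vertical below 0.5 rad and contact force between lock and the fingers above 1 N and contact force between lock and isolator below 0.05 N and linear speed of lock below 0.03 m/s); the arm keeps its last pose, push and grip.
It fails at once if a bystander (anything listed as such) is moved by more than 30 mm (distance of any of key_padlock, terminal_block, plug, socket_block, pliers, screwdriver, pencil from where it was at the start of the episode above 0.03 m).
It also fails if it takes over 69 s, if anything falls off the work surface, if the arm or the gripper's body presses on something with over 40 N, if the wrist force passes 120 N, or if a joint passes its speed limit or range.

### The arm

A 6-joint arm with a two-finger parallel gripper is mounted at the origin on the work surface. World frame = base frame: x ahead of the robot, y to its left, z up, the work surface at z = 0. Lengths are in m, angles in degrees, forces in N, time in s.
With the tool pointing down it reaches from about 0.375 to 0.9 m from the base axis. Payload 3.1 kg.
Tool frame: the origin (TCP) lies on the centre line of the jaws, within the pads' length; the fingertips stand 11 mm ahead of it and the grasp point (between the pads) lies 8 mm behind it; z points along the fingers, y is the line along which they close (so a half turn about z gives the same grasp; the last joint's range is limited). The gripper opens to 87 mm and grips with 3 to 60 N. Pads are 19 mm wide; open, the fingers measure 117 mm over their backs; the gripper's body (75 mm by 190 mm) begins 51 mm behind the grasp point.
Start: joints at [-78.638, 30.224, 82.088, -0, 67.689, -10.227], TCP at [0.23, -0.581, 0.234] pointing down, gripper open.
Joint ranges: [-176.69, 176.69], [-43.24, 126.21], [12.49, 139.97], [-82, 262], [0, 151.66], [-163.58, 163.58]. Speed limits (degrees/s): [159.86, 159.86, 180, 180, 180, 180].

### API

Orientations are given as a 3x3 rotation matrix whose columns are the frame's x, y, z axes.
In Python, from rig import robot, get_image, camera_params gives the robot as it stands. The module is installed in compiled form; this text tells all that it offers.
- The arm moves only by the tool send_rows, never from a script. Its argument "plan" is a list of rows, each an object with "xyz": the shift along the tool's x, y, z in m, a list of three; "turn": the turn about the tool's z in degrees; "gripper": the closure, from 0 (fully open) to 1 (shut). In form: [{"xyz": [tx, ty, tz], "turn": turn, "gripper": gripper}, ...]. A call has 1 to 12 rows; each row is the pose to reach, as a shift and turn from the pose commanded when the call began, along the tool's axes at that moment; what a row does not reach only later rows make up. A row lasts 1/10 s, in which the tool goes at most 50 mm and 8.59 degrees, less where a joint would pass 70% of its speed; a pose out of reach is approached as far as the arm can. A call with a gripper value outside its range is refused whole. The fingers move at their own pace and stop on an object; "force" is the grip in N (left out, the last holds). Time passes only in rows, so rows that repeat a pose let the fingers close. It gives the time, the measured TCP pose, the force, the opening and the grip force at its end, in the units of the state.
- robot.get_obs(): the state, without advancing time (a new reading comes with each control period).
- get_image(name): name is "scene" or "side" or "wrist"; returns the picture (400x640x3 uint8, red, green, blue); there is no depth.
- camera_params(name): a dict with "intrinsics" (3x3 intrinsics, pixels), "D" ([k1, k2, p1, p2, k3] as OpenCV has them; the pictures are not rectified), "rvec" (rotation vector, rad) and "tvec" (3), from world to camera coordinates, as OpenCV has them; the wrist camera has in their place "tool_from_camera" (4x4, takes a point from camera to tool coordinates, whose origin is the TCP and whose axes are the flange's). Camera axes: x right, y down, z forward; pixel columns grow to the right and rows downward; lengths in m; the calibration is good to about 2 mm. A picture is of the moment at which its call begins: read the wrist's pose just before it. camera_params takes no time and is no camera call.
- robot.job_done(): hands the job in; it is judged then, once.
The state is a dict: "clock": time; "joint_positions": joint angles; "dq": joint speeds; "joint_torque": joint torques, N m; "position": TCP position; "orientation": TCP orientation; "contact_force": force on the tool from outside, world axes, zero at the start; "wrist_torque": the same for the moment, N m; "opening": finger opening in m; "gripper_force": force on a finger pad.
Only numpy, scipy, OpenCV 4.12 (cv2) and the standard library are available. Lean on these libraries where they do the work, as an engineer would, in place of code of your own. Each camera call takes 0.05 s, during which the arm holds its last target. There are 200 camera calls.

## Working session

There is one attempt and no reset: what is moved stays moved. The work goes in short steps, Python scripts to look and compute and a tool call to move; the robot and the scene stay as the last step left them, time stands still between calls to the robot, and variables do not carry over. Pictures are saved under pics/ and viewed, at most 10 in all, crops included, and the job is handed in when it is done.

Besides the shell and the picture viewer there is one more tool, called after "Request:" as a command line: name --argument value ..., lists and objects as JSON in quotes. send_rows: Moves the arm, as the interface text tells. Its arguments: {"type":"object","properties":{"plan":{"type":"array"},"force":{"type":"number"}},"required":["plan"]}

```bash
mkdir -p pics; python3 - <<'E'
from rig import robot,get_image,camera_params
import cv2,numpy as np
o=robot.get_obs();print(o)
ims=[]
for n in("scene","side","wrist"):
    im=get_image(n);cv2.imwrite(f"pics/{n}0.png",im[:,:,::-1])
    p=camera_params(n);print(n,p)
E
```

```text
{'clock': 0.0, 'joint_positions': array([-7.86384679e+01,  3.02803137e+01,  8.21575665e+01, -7.46307716e-04,
        6.76903439e+01, -1.02284688e+01]), 'dq': array([-0.00212858, -0.04816331, -0.06766875, -0.0115143 , -0.00839017,
        0.07129925]), 'joint_torque': array([-4.21185750e-04, -4.40045071e+01, -1.76593477e+01,  6.31854264e-02,
        5.82899828e-02, -1.87062428e-04]), 'position': array([ 0.2298428 , -0.58042013,  0.23255063]), 'orientation': array([[ 9.29838978e-01,  3.67966397e-01, -4.52684995e-04],
       [ 3.67966473e-01, -9.29836475e-01,  2.19170243e-03],
       [ 3.85549824e-04, -2.20450325e-03, -9.99997496e-01]]), 'contact_force': array([ 0.41981785, -0.24170502, -0.31667209]), 'wrist_torque': array([ 0.04737397,  0.01637669, -0.00665088]), 'gripper_force': 0.0, 'opening': 0.08738784300530937}
scene {'intrinsics': array([[410.78339513,   0.        , 316.82042637],
       [  0.        , 410.78339513, 200.00313472],
       [  0.        ,   0.        ,   1.        ]]), 'D': array([-0.07657767,  0.        ,  0.        ,  0.        ,  0.        ]), 'rvec': array([ 1.6
[... 375 characters left out ...]
-0.13195889,  0.05628848]), 'tvec': array([-0.60132862,  0.14038402,  1.11518551])}
wrist {'intrinsics': array([[298.98972158,   0.        , 321.57807369],
       [  0.        , 298.98972158, 201.29028853],
       [  0.        ,   0.        ,   1.        ]]), 'D': array([-0.02223502,  0.        ,  0.        ,  0.        ,  0.        ]), 'tool_from_camera': array([[ 5.16963963e-04, -9.55431846e-01, -2.95211315e-01,
         8.32032426e-02],
       [ 9.99999769e-01,  6.24289542e-04, -2.69306296e-04,
        -2.73561506e-04],
       [ 4.41601148e-04, -2.95211108e-01,  9.55431948e-01,
        -1.50023129e-01],
       [ 0.00000000e+00,  0.00000000e+00,  0.00000000e+00,
         1.00000000e+00]])}
```

View pics/scene0.png

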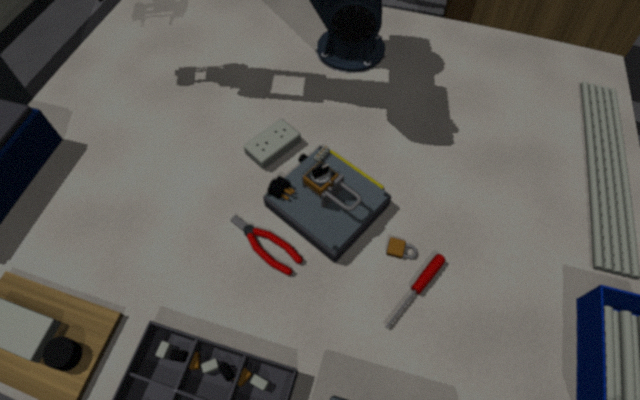

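View pics/side0.png

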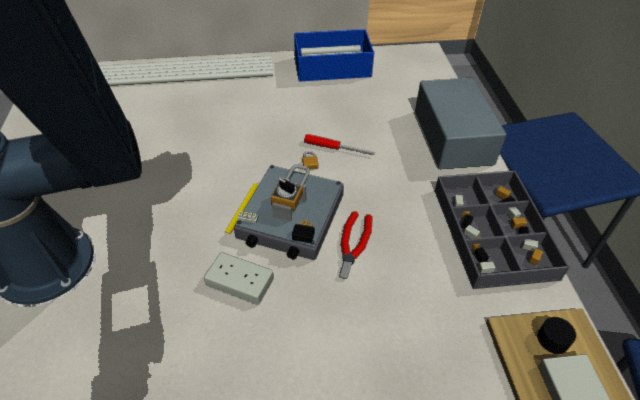

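The scene view shows the isolator lid with corners near (317,147), (390,196), (335,255) and (265,198), and the dial at about (322,172). In the side view the dial is at about (289,187), with the shackle pointing away from the base side. I'll triangulate a rough position and then look with the wrist camera.

```bash
cat > h.py <<'E'
import numpy as np,cv2
from rig import robot,get_image,camera_params
def cam(n,o=None):
    p=camera_params(n)
    if n=="wrist":
        T=np.eye(4);T[:3,:3]=o["orientation"];T[:3,3]=o["position"];T=T@p["tool_from_camera"]
        return p["intrinsics"],p["D"],T[:3,:3],T[:3,3]
    R=cv2.Rodrigues(p["rvec"])[0];return p["intrinsics"],p["D"],R.T,-R.T@p["tvec"]
def ray(c,uv):
    K,D,R,t=c;q=cv2.undistortPoints(np.array([[uv]],float),K,D)[0,0]
    d=R@np.r_[q,1];return t,d/np.linalg.norm(d)
def plane(c,uv,z):
    t,d=ray(c,uv);return t+d*(z-t[2])/d[2]
def tri(*rs):
    A=sum(np.eye(3)-np.outer(d,d) for t,d in rs);b=sum((np.eye(3)-np.outer(d,d))@t for t,d in rs)
    return np.linalg.solve(A,b)
def proj(c,P):
    K,D,R,t=c;return cv2.projectPoints(np.array([P],float).reshape(-1,1,3),cv2.Rodrigues(R.T)[0],-R.T@t,K,D)[0][:,0]
E
python3 - <<'E'
from h import *
s=cam("scene");d=cam("side")
np.set_printoptions(precision=4,suppress=True)
print("dial",tri(ray(s,(322,172)),ray(d,(289,187))))
for uv in [(317,147),(390,196),(335,250),(265,198)]:print(plane(s,uv,.05))
for uv in [(267,166),(343,183),(319,243),(237,230)]:print("side",plane(d,uv,.05))
print("bow",plane(s,(353,206),.094),plane(d,(299,167),.094))
E
```

```text
dial [0.5548 0.0656 0.1187]
[0.4384 0.022  0.05  ]
[0.5251 0.218  0.05  ]
[0.6865 0.1344 0.05  ]
[ 0.609  -0.0484  0.05  ]
side [0.5107 0.2113 0.05  ]
side [0.6925 0.1302 0.05  ]
side [ 0.612  -0.0483  0.05  ]
side [0.4337 0.0085 0.05  ]
bow [0.5993 0.1479 0.094 ] [0.5872 0.1519 0.094 ]
```

Request:
send_rows --plan '[{"xyz": [0.558, -0.5, -0.07], "turn": -115, "gripper": 0}, {"xyz": [0.558, -0.5, -0.07], "turn": -115, "gripper": 0}, {"xyz": [0.558, -0.5, -0.07], "turn": -115, "gripper": 0}, {"xyz": [0.558, -0.5, -0.07], "turn": -115, "gripper": 0}, {"xyz": [0.558, -0.5, -0.07], "turn": -115, "gripper": 0}, {"xyz": [0.558, -0.5, -0.07], "turn": -115, "gripper": 0}, {"xyz": [0.558, -0.5, -0.07], "turn": -115, "gripper": 0}, {"xyz": [0.558, -0.5, -0.07], "turn": -115, "gripper": 0}, {"xyz": [0.558, -0.5, -0.07], "turn": -115, "gripper": 0}, {"xyz": [0.558, -0.5, -0.07], "turn": -115, "gripper": 0}, {"xyz": [0.558, -0.5, -0.07], "turn": -115, "gripper": 0}, {"xyz": [0.558, -0.5, -0.07], "turn": -115, "gripper": 0}]'

```text
clock: 1.35
position: [0.4974, -0.0447, 0.2895]
orientation: [[-0.575, 0.818, -0.0], [0.818, 0.575, -0.0], [-0.0, -0.0, -1.0]]
contact_force: [0.5, -0.3, 0.1]
opening: 0.0871
gripper_force: 0.0
```

```bash
python3 -c "
from h import *
o=robot.get_obs();np.set_printoptions(precision=4,suppress=True)
t=np.array([.565,.09,.303])-o['position'];print(o['position'],o['orientation'],o['joint_positions'],o['orientation'].T@t)"
```

```text
[ 0.4974 -0.0447  0.2895] [[-0.5747  0.8184 -0.    ]
 [ 0.8184  0.5747 -0.0001]
 [-0.0001 -0.0001 -1.    ]] [-17.9682  16.5553  95.6783  -0.0073  67.7659 -53.0445] [ 0.0714  0.1327 -0.0135]
```

Request:
send_rows --plan '[{"xyz": [0.02, 0.04, -0.004], "turn": 0, "gripper": 0}, {"xyz": [0.045, 0.08, -0.008], "turn": 0, "gripper": 0}, {"xyz": [0.06, 0.115, -0.012], "turn": 0, "gripper": 0}, {"xyz": [0.07, 0.133, -0.014], "turn": 0, "gripper": 0}, {"xyz": [0.07, 0.133, -0.014], "turn": 0, "gripper": 0}, {"xyz": [0.07, 0.133, -0.014], "turn": 0, "gripper": 0}]'

```text
clock: 1.95
position: [0.5658, 0.0866, 0.3028]
orientation: [[-0.571, 0.821, -0.002], [0.821, 0.571, -0.001], [0.0, -0.002, -1.0]]
contact_force: [-0.3, -0.0, 0.1]
opening: 0.0868
gripper_force: 0.0
```

```bash
python3 -c "
from h import *
import pickle
o=robot.get_obs();im=get_image('wrist');pickle.dump((o,im),open('w1.pkl','wb'));cv2.imwrite('pics/w1.png',cv2.resize(im[:,:,::-1],(800,500)))
print(o['position'],o['dq'],o['joint_positions'])"
```

```text
[0.5658482  0.08659025 0.30281388] [-1.5050742  -0.66062743  0.93234075 -0.09520461  0.07170374  0.14420574] [-2.45888326e+00  2.19634956e+01  8.48038329e+01 -4.33077127e-02
  7.33181580e+01 -3.72362047e+01]
```

View pics/w1.png

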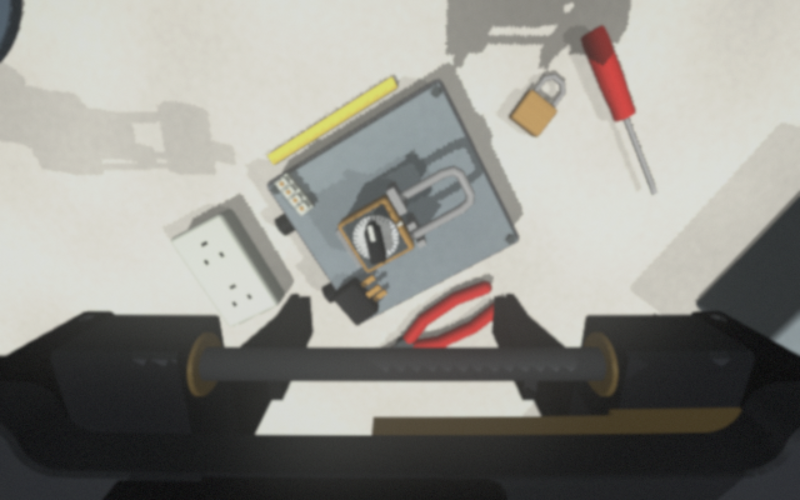

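The wrist view shows the lock, with the dial at about (376,238) in the 800-px picture, the shackle pointing up and to the right, and the bow at about (468,190). I'll crop in on it.

```bash
python3 -c "
from h import *
import pickle
o,im=pickle.load(open('w1.pkl','rb'));c=im[120:230,250:400,::-1]
cv2.imwrite('pics/w1c.png',cv2.resize(c,None,fx=5,fy=5,interpolation=cv2.INTER_CUBIC))"
```

```text
(no output)
```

View pics/w1c.png

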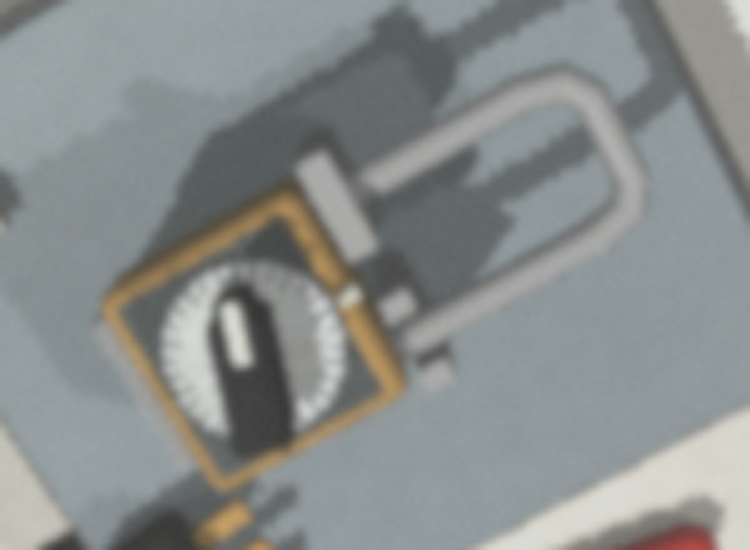

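```bash
python3 -c "
from h import *
import pickle
np.set_printoptions(precision=4,suppress=True)
o,im=pickle.load(open('w1.pkl','rb'));c=cam('wrist',o)
f=lambda u,v,z:plane(c,(250+(u+.5)/5-.5,120+(v+.5)/5-.5),z)
C=np.array([f(*p,.108) for p in [(105,303),(285,190),(405,385),(222,487)]]);print(C,C.mean(0))
for a,b in [(0,1),(3,2),(0,3),(1,2)]:
  d=C[b]-C[a];print(np.linalg.norm(d),np.degrees(np.arctan2(d[1],d[0])))
print('disc',f(252,352,.112))
p,t=f(230,287,.134),f(266,452,.134);d=p-t;print('bar',p,t,(p+t)/2,np.linalg.norm(d),np.degrees(np.arctan2(d[1],d[0])))
a,b=f(230,300,.134),f(240,368,.134);d=a-b;print('mark',np.degrees(np.arctan2(d[1],d[0])))
print('bow',f(605,140,.094))
"
```

```text
[[0.5172 0.0538 0.108 ]
 [0.5372 0.1003 0.108 ]
 [0.5872 0.0779 0.108 ]
 [0.5654 0.0309 0.108 ]] [0.5517 0.0657 0.108 ]
0.050628992426582344 66.72664214061317
0.051773648777525376 65.09467841923039
0.05332918099627824 -25.478596076688174
0.0547720312358083 -24.244589167714256
disc [0.5521 0.0647 0.112 ]
bar [0.538 0.08  0.134] [0.5655 0.0529 0.134 ] [0.5517 0.0665 0.134 ] 0.03865638736375928 135.4649755700437
mark 131.55101776156908
bow [0.5938 0.1516 0.094 ]
```

Lock centre is about (0.552, 0.066). The shackle (−x) direction is about 65°, and the pointer is at about 135°, which is 2 notches. Next I move above the dial at bar yaw 137°.

Request:
send_rows --plan '[{"xyz": [-0.009, -0.023, 0.04], "turn": -6, "gripper": 0}, {"xyz": [-0.009, -0.023, 0.08], "turn": -12, "gripper": 0}, {"xyz": [-0.009, -0.023, 0.11], "turn": -12, "gripper": 0}, {"xyz": [-0.009, -0.023, 0.12], "turn": -12, "gripper": 0}, {"xyz": [-0.009, -0.023, 0.12], "turn": -12, "gripper": 0}, {"xyz": [-0.009, -0.023, 0.12], "turn": -12, "gripper": 0}, {"xyz": [-0.009, -0.023, 0.12], "turn": -12, "gripper": 0}]'

```text
clock: 2.7
position: [0.554, 0.0658, 0.1852]
orientation: [[-0.728, 0.686, 0.004], [0.686, 0.728, -0.0], [-0.003, 0.002, -1.0]]
contact_force: [0.1, 0.2, -0.2]
opening: 0.0875
gripper_force: 0.0
```

```bash
cat > go.py <<'E'
import sys
from h import *
np.set_printoptions(precision=4,suppress=True)
o=robot.get_obs();R=o['orientation'];t=np.array([float(a) for a in sys.argv[1:4]])
psi=np.degrees(np.arctan2(R[1,0],R[0,0]))
print(o['clock'],o['position'],'shift',R.T@(t-o['position']),'psi',psi,'turn',psi-float(sys.argv[4]),o['joint_positions'],o['opening'],o['gripper_force'],o['contact_force'],o['wrist_torque'])
E
python3 go.py .5518 .066 .127 137
```

```text
2.7 [0.554  0.0658 0.1852] shift [ 0.0019 -0.0015  0.0582] psi 136.7058548301143 turn -0.29414516988569517 [ -4.7055  28.5911  94.8026  -0.0021  56.3893 -51.4104] 0.08745702849087762 0.0 [ 0.1441  0.2187 -0.1668] [-0.0111 -0.1582 -0.0018]
```

Request:
send_rows --plan '[{"xyz": [0.002, -0.0015, 0.02], "turn": 0, "gripper": 0.2}, {"xyz": [0.002, -0.0015, 0.04], "turn": 0, "gripper": 0.3}, {"xyz": [0.002, -0.0015, 0.055], "turn": 0, "gripper": 0.4}, {"xyz": [0.002, -0.0015, 0.058], "turn": 0, "gripper": 0.5}, {"xyz": [0.002, -0.0015, 0.058], "turn": 0, "gripper": 0.5}, {"xyz": [0.002, -0.0015, 0.058], "turn": 0, "gripper": 0.5}]'

```text
clock: 3.3
position: [0.5512, 0.0664, 0.1266]
orientation: [[-0.728, 0.685, 0.003], [0.685, 0.728, -0.0], [-0.002, 0.002, -1.0]]
contact_force: [-0.7, 0.1, -0.6]
opening: 0.0482
gripper_force: 0.0
```

```bash
python3 go.py .5518 .066 .127 137
```

```text
3.3 [0.5512 0.0664 0.1266] shift [-0.0007  0.0002 -0.0004] psi 136.73071883136487 turn -0.26928116863513196 [ -4.6679  33.4114  97.8124   0.0011  48.6294 -51.3994] 0.04821629175436865 0.0 [-0.6759  0.1404 -0.6363] [ 0.042  -0.1674 -0.015 ]
```

Well placed. Next I close on the bar.

Request:
send_rows --plan '[{"xyz": [0, 0, 0], "turn": 0, "gripper": 1}, {"xyz": [0, 0, 0], "turn": 0, "gripper": 1}, {"xyz": [0, 0, 0], "turn": 0, "gripper": 1}, {"xyz": [0, 0, 0], "turn": 0, "gripper": 1}, {"xyz": [0, 0, 0], "turn": 0, "gripper": 1}, {"xyz": [0, 0, 0], "turn": 0, "gripper": 1}]' --force 25

```text
clock: 3.9
position: [0.5495, 0.066, 0.1253]
orientation: [[-0.728, 0.685, -0.002], [0.685, 0.728, -0.001], [0.001, -0.002, -1.0]]
contact_force: [-0.7, -2.2, 1.4]
opening: 0.0137
gripper_force: 25.0
```

```bash
python3 go.py .5518 .066 .127 65
```

```text
3.9 [0.5495 0.066  0.1253] shift [-0.0016  0.0016 -0.0017] psi 136.74170760444034 turn 71.74170760444034 [ -4.7004  33.5016  97.9315  -0.0602  48.6568 -51.4024] 0.01369607797400035 24.96821790933609 [-0.7049 -2.1796  1.4167] [-0.3218  0.2422 -0.0318]
```

Request:
send_rows --plan '[{"xyz": [0, 0, 0], "turn": 6, "gripper": 1}, {"xyz": [0, 0, 0], "turn": 12, "gripper": 1}, {"xyz": [0, 0, 0], "turn": 18, "gripper": 1}, {"xyz": [0, 0, 0], "turn": 24, "gripper": 1}, {"xyz": [0, 0, 0], "turn": 30, "gripper": 1}, {"xyz": [0, 0, 0], "turn": 36, "gripper": 1}, {"xyz": [0, 0, 0], "turn": 36, "gripper": 1}, {"xyz": [0, 0, 0], "turn": 36, "gripper": 1}]'

```text
clock: 4.7
position: [0.5508, 0.0665, 0.1253]
orientation: [[-0.188, 0.982, 0.001], [0.982, 0.188, 0.0], [0.0, 0.001, -1.0]]
contact_force: [1.9, -0.1, -1.2]
opening: 0.0139
gripper_force: 25.0
```

```bash
python3 go.py .5518 .066 .127 65
```

```text
4.7 [0.5508 0.0665 0.1253] shift [-0.0007  0.0009 -0.0017] psi 100.82607642906778 turn 35.82607642906778 [ -4.671   33.5303  97.867    0.0388  48.5259 -15.5227] 0.013948910870840664 24.964103400707245 [ 1.8922 -0.1197 -1.1912] [ 0.0578 -0.4416 -0.0656]
```

Request:
send_rows --plan '[{"xyz": [0, 0, 0], "turn": 6, "gripper": 1}, {"xyz": [0, 0, 0], "turn": 12, "gripper": 1}, {"xyz": [0, 0, 0], "turn": 18, "gripper": 1}, {"xyz": [0, 0, 0], "turn": 24, "gripper": 1}, {"xyz": [0, 0, 0], "turn": 30, "gripper": 1}, {"xyz": [0, 0, 0], "turn": 36, "gripper": 1}, {"xyz": [0, 0, 0], "turn": 36, "gripper": 1}, {"xyz": [0, 0, 0], "turn": 36, "gripper": 1}, {"xyz": [0, 0, 0], "turn": 36, "gripper": 0.5}, {"xyz": [0, 0, 0], "turn": 36, "gripper": 0.5}, {"xyz": [0, 0, 0], "turn": 36, "gripper": 0.5}, {"xyz": [0, 0, 0], "turn": 36, "gripper": 0.5}]'

```text
clock: 5.9
position: [0.55, 0.0665, 0.1254]
orientation: [[0.427, 0.904, -0.0], [0.904, -0.427, 0.0], [-0.0, -0.0, -1.0]]
contact_force: [0.8, -0.0, -1.0]
opening: 0.038
gripper_force: 0.0
```

```bash
python3 go.py .5518 .066 .127 65
```

```text
5.9 [0.55   0.0665 0.1254] shift [ 0.0004  0.0019 -0.0016] psi 64.75080547981445 turn -0.24919452018555432 [-4.6692 33.4983 97.9112  0.007  48.6115 20.5754] 0.037956442874441235 0.0 [ 0.8368 -0.0391 -1.0012] [-0.0123 -0.0973  0.0028]
```

Request:
send_rows --plan '[{"xyz": [0, 0, -0.04], "turn": 0, "gripper": 0.2}, {"xyz": [0, 0, -0.08], "turn": -8, "gripper": 0.2}, {"xyz": [0.025, 0.002, -0.115], "turn": -16, "gripper": 0.2}, {"xyz": [0.05, 0.004, -0.115], "turn": -24, "gripper": 0.2}, {"xyz": [0.05, 0.004, -0.115], "turn": -32, "gripper": 0.2}, {"xyz": [0.05, 0.004, -0.115], "turn": -40, "gripper": 0.2}, {"xyz": [0.05, 0.004, -0.115], "turn": -48, "gripper": 0.2}, {"xyz": [0.05, 0.004, -0.115], "turn": -56, "gripper": 0.2}, {"xyz": [0.05, 0.004, -0.115], "turn": -64, "gripper": 0.2}, {"xyz": [0.05, 0.004, -0.115], "turn": -72, "gripper": 0.2}, {"xyz": [0.05, 0.004, -0.115], "turn": -80, "gripper": 0.2}, {"xyz": [0.05, 0.004, -0.115], "turn": -88, "gripper": 0.2}]'

```text
clock: 7.1
position: [0.5748, 0.11, 0.2403]
orientation: [[-0.892, 0.453, -0.001], [0.453, 0.892, 0.0], [0.001, -0.0, -1.0]]
contact_force: [0.4, 0.1, -0.4]
opening: 0.0694
gripper_force: 0.0
```

Request:
send_rows --plan '[{"xyz": [0, 0, 0], "turn": -2, "gripper": 0.4}, {"xyz": [0, 0, 0], "turn": -2, "gripper": 0.4}, {"xyz": [0, 0, 0], "turn": -2, "gripper": 0.4}, {"xyz": [0, 0, 0], "turn": -2, "gripper": 0.4}]'

```text
clock: 7.5
position: [0.5751, 0.1099, 0.2403]
orientation: [[-0.904, 0.427, -0.0], [0.427, 0.904, 0.0], [0.0, -0.0, -1.0]]
contact_force: [-0.4, -0.3, 0.6]
opening: 0.0535
gripper_force: 0.0
```

```bash
python3 go.py .594 .1516 .093 155; python3 -c "
from h import *
import pickle
o=robot.get_obs();im=get_image('wrist');pickle.dump((o,im),open('w2.pkl','wb'))
c=cam('wrist',o);u=proj(c,[.57,.105,.1])[0].astype(int);print(u)
x,y=max(u[0]-80,0),max(u[1]-60,0);print(x,y)
cv2.imwrite('pics/w2.png',cv2.resize(im[y:y+120,x:x+160,::-1],None,fx=5,fy=5,interpolation=cv2.INTER_CUBIC))"
```

```text
7.5 [0.5751 0.1099 0.2403] shift [0.0007 0.0458 0.1473] psi 154.69690905219835 turn -0.3030909478016497 [ -0.1116  26.7188  87.4773   0.0017  65.8123 -64.8092] 0.05345077950082127 0.0 [-0.3846 -0.2616  0.6344] [ 0.0879 -0.1634 -0.0432]
[313 190]
233 130
```

View pics/w2.png

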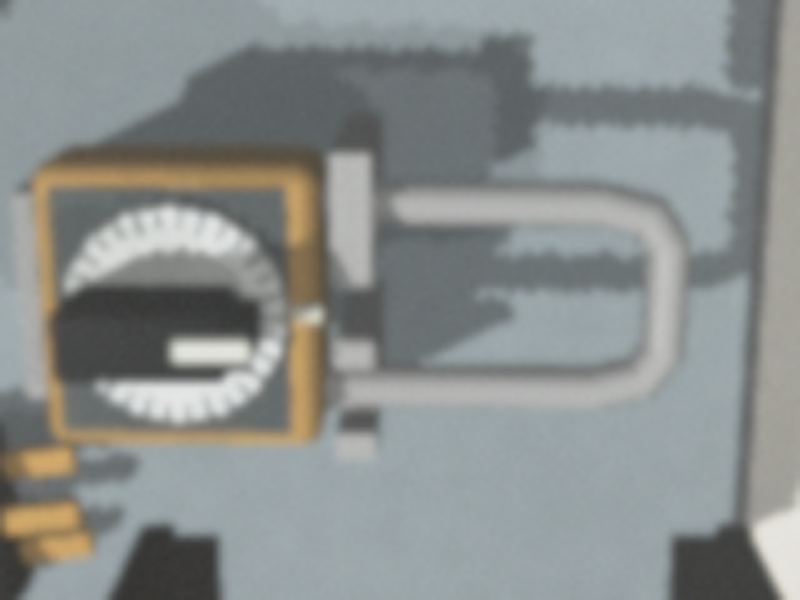

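The pointer now points at the shackle. The bow's cross bar is centred at crop pixel (666,293), and the body's top-face outline is about (35..322, 165..440).

```bash
python3 -c "
from h import *
import pickle
np.set_printoptions(precision=4,suppress=True)
o,im=pickle.load(open('w2.pkl','rb'));c=cam('wrist',o)
f=lambda u,v,z:plane(c,(233+(u+.5)/5-.5,130+(v+.5)/5-.5),z)
print('bow',f(666,293,.094)); g=lambda p,q:np.degrees(np.arctan2(*(f(*q,.094)-f(*p,.094))[1::-1]))
print(g((400,205),(600,207)),g((400,388),(600,387)),'disc',f(177,313,.112))
d=f(255,325,.134)-f(55,335,.134);print('bar',np.degrees(np.arctan2(d[1],d[0])))
print(f(183,300,.108))"
```

```text
bow [0.5925 0.1536 0.094 ]
64.13615716680722 64.99652600380139 disc [0.5503 0.0661 0.112 ]
bar 67.65815911862934
[0.5492 0.0673 0.108 ]
```

Request:
send_rows --plan '[{"xyz": [0.003, 0.03, 0], "turn": 0, "gripper": 0.55}, {"xyz": [0.003, 0.047, 0.03], "turn": 0, "gripper": 0.55}, {"xyz": [0.003, 0.047, 0.06], "turn": 0, "gripper": 0.55}, {"xyz": [0.003, 0.047, 0.08], "turn": 0, "gripper": 0.55}, {"xyz": [0.003, 0.047, 0.1], "turn": 0, "gripper": 0.55}, {"xyz": [0.003, 0.047, 0.1], "turn": 0, "gripper": 0.55}, {"xyz": [0.003, 0.047, 0.1], "turn": 0, "gripper": 0.55}]'

```text
clock: 8.25
position: [0.5926, 0.1537, 0.1404]
orientation: [[-0.904, 0.427, -0.0], [0.427, 0.904, 0.0], [0.0, -0.0, -1.0]]
contact_force: [0.3, -0.2, 0.2]
opening: 0.0388
gripper_force: 0.0
```

```bash
python3 go.py .5922 .154 .092 154.7
```

```text
8.25 [0.5926 0.1537 0.1404] shift [0.0005 0.0002 0.0484] psi 154.71260698328058 turn 0.012606983280591066 [  4.0885  35.8289  88.7084   0.0024  55.4874 -60.6255] 0.038838856501026656 0.0 [ 0.3056 -0.1903  0.1832] [ 0.0596 -0.1052  0.0058]
```

Request:
send_rows --plan '[{"xyz": [0, 0, 0.015], "turn": 0, "gripper": 0.55}, {"xyz": [0, 0, 0.03], "turn": 0, "gripper": 0.55}, {"xyz": [0, 0, 0.042], "turn": 0, "gripper": 0.55}, {"xyz": [0, 0, 0.048], "turn": 0, "gripper": 0.55}, {"xyz": [0, 0, 0.048], "turn": 0, "gripper": 0.55}, {"xyz": [0, 0, 0.048], "turn": 0, "gripper": 1}, {"xyz": [0, 0, 0.048], "turn": 0, "gripper": 1}, {"xyz": [0, 0, 0.048], "turn": 0, "gripper": 1}, {"xyz": [0, 0, 0.048], "turn": 0, "gripper": 1}, {"xyz": [0, 0, 0.048], "turn": 0, "gripper": 1}]' --force 25

```text
clock: 9.25
position: [0.5922, 0.1533, 0.0925]
orientation: [[-0.904, 0.427, -0.001], [0.427, 0.904, -0.001], [0.0, -0.001, -1.0]]
contact_force: [-0.6, -1.5, 0.7]
opening: 0.0081
gripper_force: 25.0
```

```bash
python3 go.py .5922 .154 .092 154.7
```

```text
9.25 [0.5922 0.1533 0.0925] shift [0.0003 0.0007 0.0005] psi 154.74250617463005 turn 0.04250617463006279 [  4.0772  39.71    90.389   -0.0516  49.9481 -60.6321] 0.0081228457811003 25.017807500044 [-0.6113 -1.4557  0.653 ] [-0.1604 -0.0298  0.0013]
```

Request:
send_rows --plan '[{"xyz": [0, 0.003, 0], "turn": 0, "gripper": 1}, {"xyz": [0, 0.006, 0], "turn": 0, "gripper": 1}, {"xyz": [0, 0.01, 0], "turn": 0, "gripper": 1}, {"xyz": [0, 0.014, 0], "turn": 0, "gripper": 1}, {"xyz": [0, 0.018, 0], "turn": 0, "gripper": 1}, {"xyz": [0, 0.022, 0], "turn": 0, "gripper": 1}, {"xyz": [0, 0.025, 0], "turn": 0, "gripper": 1}, {"xyz": [0, 0.028, 0], "turn": 0, "gripper": 1}, {"xyz": [0, 0.03, 0], "turn": 0, "gripper": 1}, {"xyz": [0, 0.031, 0], "turn": 0, "gripper": 1}, {"xyz": [0, 0.031, 0], "turn": 0, "gripper": 1}, {"xyz": [0, 0.031, 0], "turn": 0, "gripper": 1}]'

```text
clock: 10.45
position: [0.6054, 0.1814, 0.0922]
orientation: [[-0.904, 0.427, -0.001], [0.427, 0.904, -0.001], [0.001, -0.001, -1.0]]
contact_force: [-3.5, -3.7, 0.4]
opening: 0.0082
gripper_force: 25.0
```

```bash
python3 go.py .5922 .154 .092 154.7
```

```text
10.45 [0.6054 0.1814 0.0922] shift [ 0.0002 -0.0304  0.0002] psi 154.73160879212531 turn 0.031608792125325635 [  6.5779  40.9212  87.2638  -0.0296  51.8693 -58.1355] 0.00817934647675718 24.95447181383497 [-3.5332 -3.7484  0.3587] [-0.6898  0.3462 -0.0284]
```

Request:
send_rows --plan '[{"xyz": [0, 0.001, 0], "turn": 0, "gripper": 1}, {"xyz": [0, 0.002, 0], "turn": 0, "gripper": 1}, {"xyz": [0, 0.002, 0], "turn": 0, "gripper": 1}, {"xyz": [0, 0.002, 0], "turn": 0, "gripper": 1}]'

```text
clock: 10.85
position: [0.6052, 0.1816, 0.092]
orientation: [[-0.905, 0.426, -0.004], [0.426, 0.905, -0.003], [0.002, -0.005, -1.0]]
contact_force: [-4.6, -8.2, 1.6]
opening: 0.0081
gripper_force: 24.9
```

Request:
send_rows --plan '[{"xyz": [0, -0.001, 0], "turn": 0, "gripper": 0.6}, {"xyz": [0, -0.001, 0], "turn": 0, "gripper": 0.6}, {"xyz": [0, -0.001, 0], "turn": 0, "gripper": 0.6}, {"xyz": [0, -0.001, 0], "turn": 0, "gripper": 0.6}, {"xyz": [0, -0.001, -0.03], "turn": 0, "gripper": 0.6}, {"xyz": [0, -0.001, -0.07], "turn": 0, "gripper": 0.5}, {"xyz": [0, -0.02, -0.11], "turn": 0, "gripper": 0}, {"xyz": [0, -0.05, -0.15], "turn": 0, "gripper": 0}, {"xyz": [0, -0.08, -0.15], "turn": 0, "gripper": 0}, {"xyz": [0, -0.08, -0.15], "turn": 0, "gripper": 0}, {"xyz": [0, -0.08, -0.15], "turn": 0, "gripper": 0}, {"xyz": [0, -0.08, -0.15], "turn": 0, "gripper": 0}]'

```text
clock: 12.05
position: [0.5726, 0.1119, 0.2419]
orientation: [[-0.904, 0.427, -0.0], [0.427, 0.904, 0.001], [0.001, 0.001, -1.0]]
contact_force: [-0.0, -0.0, -0.2]
opening: 0.082
gripper_force: 0.0
```

```bash
python3 go.py .55 .066 .092 65; python3 -c "
from h import *
import pickle
o=robot.get_obs();im=get_image('wrist');pickle.dump((o,im),open('w3.pkl','wb'))
c=cam('wrist',o);u=proj(c,[.57,.105,.1])[0].astype(int)
x,y=max(u[0]-80,0),max(u[1]-60,0);print(x,y)
cv2.imwrite('pics/w3.png',cv2.resize(im[y:y+120,x:x+160,::-1],None,fx=5,fy=5,interpolation=cv2.INTER_CUBIC))"
```

```text
12.05 [0.5726 0.1119 0.2419] shift [ 0.0008 -0.0513  0.1498] psi 154.7429886365275 turn 89.74298863652751 [  0.0728  26.4646  87.6657   0.044   65.8855 -64.6881] 0.08196830407422152 0.0 [-0.0129 -0.0139 -0.1659] [ 0.0867 -0.0894 -0.0431]
232 132
```

View pics/w3.png

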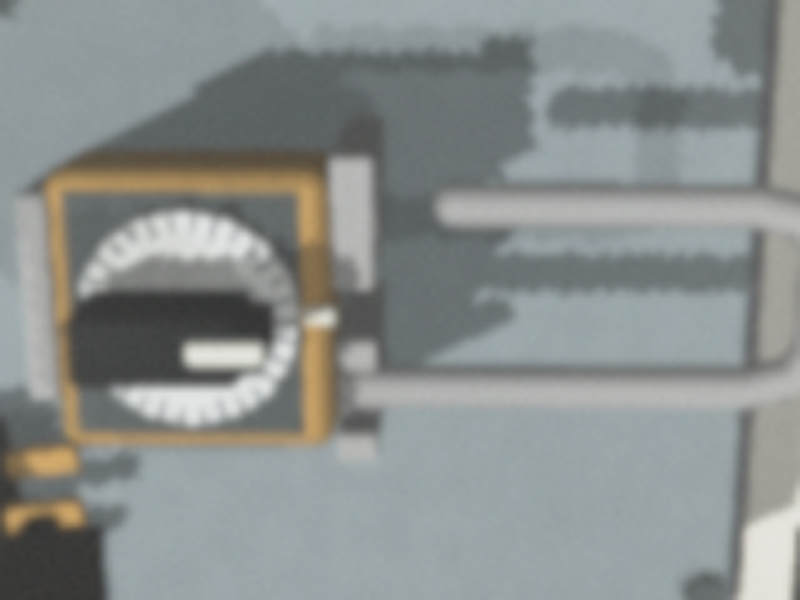

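Shackle is out, and the short leg's tip (crop (440,205)) is clear of the hasp eye (edge at about 375). The lock sits about 2 mm towards the shackle, around (0.551,0.068). Next I turn to grip across its y faces.

Request:
send_rows --plan '[{"xyz": [0.001, -0.02, 0], "turn": 8.2, "gripper": 0}, {"xyz": [0.001, -0.043, 0], "turn": 16.4, "gripper": 0}, {"xyz": [0.001, -0.043, 0], "turn": 24.6, "gripper": 0}, {"xyz": [0.001, -0.043, 0], "turn": 32.8, "gripper": 0}, {"xyz": [0.001, -0.043, 0.01], "turn": 41, "gripper": 0}, {"xyz": [0.001, -0.043, 0.02], "turn": 49.2, "gripper": 0}, {"xyz": [0.001, -0.043, 0.03], "turn": 57.4, "gripper": 0}, {"xyz": [0.001, -0.043, 0.04], "turn": 65.6, "gripper": 0}, {"xyz": [0.001, -0.043, 0.06], "turn": 73.8, "gripper": 0}, {"xyz": [0.001, -0.043, 0.08], "turn": 82, "gripper": 0}, {"xyz": [0.001, -0.043, 0.08], "turn": 89.8, "gripper": 0}, {"xyz": [0.001, -0.043, 0.08], "turn": 89.8, "gripper": 0}]'

```text
clock: 13.3
position: [0.553, 0.0736, 0.1608]
orientation: [[0.423, 0.906, -0.002], [0.906, -0.423, 0.0], [-0.001, -0.002, -1.0]]
contact_force: [-0.3, -0.4, 0.4]
opening: 0.0872
gripper_force: 0.0
```

```bash
python3 go.py .553 .0735 .09 65;python3 -c "
from h import *
import pickle
np.set_printoptions(precision=4,suppress=True)
o,im=pickle.load(open('w3.pkl','rb'));c=cam('wrist',o)
f=lambda u,v,z:plane(c,(232+(u+.5)/5-.5,132+(v+.5)/5-.5),z)
print('disc',f(188,318,.112),'body',f(193,308,.108))"
```

```text
13.3 [0.553  0.0736 0.1608] shift [-0.      0.0002  0.0708] psi 64.99677209357718 turn -0.0032279064228220022 [-3.9074 30.6948 95.7619  0.02   53.6827 21.0841] 0.08723429405920137 0.0 [-0.3482 -0.4164  0.3501] [-0.0214 -0.06    0.0231]
disc [0.5488 0.0679 0.112 ] body [0.5481 0.0686 0.108 ]
```

Request:
send_rows --plan '[{"xyz": [0, -0.001, 0.02], "turn": 0, "gripper": 0}, {"xyz": [0, -0.001, 0.035], "turn": 0, "gripper": 0}, {"xyz": [0, -0.001, 0.05], "turn": 0, "gripper": 0}, {"xyz": [0, -0.001, 0.062], "turn": 0, "gripper": 0}, {"xyz": [0, -0.001, 0.069], "turn": 0, "gripper": 0}, {"xyz": [0, -0.001, 0.069], "turn": 0, "gripper": 0}, {"xyz": [0, -0.001, 0.069], "turn": 0, "gripper": 0}]'

```text
clock: 14.0
position: [0.5527, 0.0732, 0.0936]
orientation: [[0.423, 0.906, 0.001], [0.906, -0.423, 0.0], [0.0, 0.001, -1.0]]
contact_force: [-0.8, 0.2, 0.7]
opening: 0.087
gripper_force: 0.0
```

Request:
send_rows --plan '[{"xyz": [0, 0, 0], "turn": 0, "gripper": 1}, {"xyz": [0, 0, 0], "turn": 0, "gripper": 1}, {"xyz": [0, 0, 0], "turn": 0, "gripper": 1}, {"xyz": [0, 0, 0], "turn": 0, "gripper": 1}, {"xyz": [0, 0, 0], "turn": 0, "gripper": 1}, {"xyz": [0, 0, 0], "turn": 0, "gripper": 1}]' --force 40

```text
clock: 14.6
position: [0.553, 0.0729, 0.0937]
orientation: [[0.424, 0.906, 0.002], [0.906, -0.424, -0.0], [0.0, 0.002, -1.0]]
contact_force: [0.6, -1.1, 0.3]
opening: 0.0576
gripper_force: 40.0
```

Request:
send_rows --plan '[{"xyz": [0, 0, -0.004], "turn": 0, "gripper": 1}, {"xyz": [0, 0, -0.01], "turn": 0, "gripper": 1}, {"xyz": [0, 0, -0.02], "turn": 0, "gripper": 1}, {"xyz": [0, 0, -0.035], "turn": 0, "gripper": 1}, {"xyz": [0, 0, -0.055], "turn": 0, "gripper": 1}, {"xyz": [0, 0, -0.075], "turn": 0, "gripper": 1}, {"xyz": [0, 0, -0.095], "turn": 0, "gripper": 1}, {"xyz": [0, 0, -0.115], "turn": 0, "gripper": 1}, {"xyz": [0, 0, -0.132], "turn": 0, "gripper": 1}, {"xyz": [0, 0, -0.145], "turn": 0, "gripper": 1}, {"xyz": [0, 0, -0.152], "turn": 0, "gripper": 1}, {"xyz": [0, 0, -0.155], "turn": 0, "gripper": 1}]'

```text
clock: 15.8
position: [0.5516, 0.0733, 0.2491]
orientation: [[0.424, 0.906, -0.0], [0.906, -0.424, 0.0], [0.0, -0.0, -1.0]]
contact_force: [0.1, -0.4, -4.3]
opening: 0.0577
gripper_force: 40.0
```

Request:
send_rows --plan '[{"xyz": [0, 0, 0], "turn": 0, "gripper": 1}, {"xyz": [0, 0, 0], "turn": 0, "gripper": 1}, {"xyz": [0, 0, 0], "turn": 0, "gripper": 1}, {"xyz": [0, 0, 0], "turn": 0, "gripper": 1}, {"xyz": [0, 0, 0], "turn": 0, "gripper": 1}, {"xyz": [0, 0, 0], "turn": 0, "gripper": 1}, {"xyz": [0, 0, 0], "turn": 0, "gripper": 1}, {"xyz": [0, 0, 0], "turn": 0, "gripper": 1}]'

```text
clock: 16.6
position: [0.5523, 0.0731, 0.2483]
orientation: [[0.424, 0.906, -0.0], [0.906, -0.424, 0.0], [-0.0, -0.0, -1.0]]
contact_force: [0.6, 0.1, -4.8]
opening: 0.0577
gripper_force: 40.0
```

```bash
python3 go.py .553 .0735 .09 65;python3 -c "
from h import *
im=get_image('side')
cv2.imwrite('pics/s4.png',cv2.resize(im[80:280,190:390,::-1],None,fx=3,fy=3,interpolation=cv2.INTER_CUBIC))"
```

```text
16.6 [0.5523 0.0731 0.2483] shift [0.0007 0.0005 0.1583] psi 64.92253306306375 turn -0.07746693693624707 [-3.953  23.9733 90.9748  0.0005 65.0541 21.1242] 0.05773200350193999 39.99895177781582 [ 0.596   0.1022 -4.7926] [-0.0409 -0.0215 -0.0366]
```

View pics/s4.png

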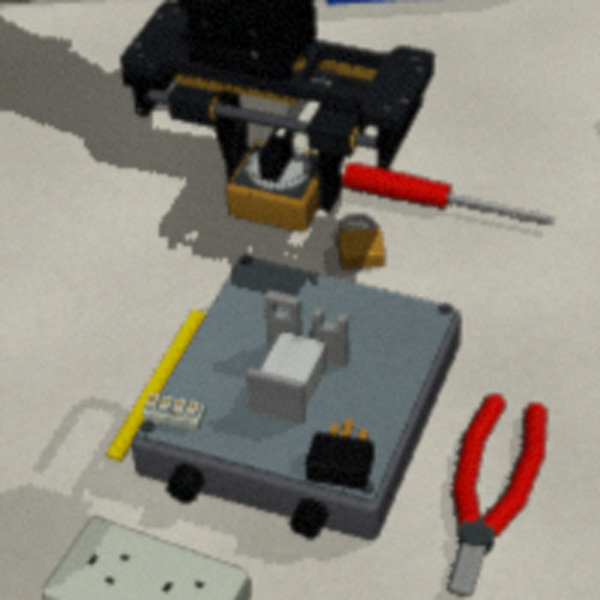

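The picture shows the lock held level at about (270,195), well above the empty saddle at about (290,360). The bystanders haven't moved and the weight on the wrist is steady at 4.8 N, so I'm handing in.

```bash
python3 -c "
from rig import robot
print(robot.job_done())"
```

```text
the job is handed in; nothing more can be done
None
```

The job is handed in at about 17 s of the 69 s allowed: the dial was set to the open notch, the shackle pulled about 30 mm out, and the lock is held level and at rest about 15 cm above its saddle with the bystanders unmoved; no verdict was returned.

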